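# Pack out a bench plate filter with blank plates and hold it closed

### The job

The small plate filter has only two filter plates in it, too few for its short-stroke closing lever to squeeze them. Take blank plates of the matching full width from the draining rack and hang them by their ears on the filter's two side bars, between the filter plates and the pressure plate, until the lever, swung over towards the plates, comes up firm against the pack instead of running to the end of its swing; leave any blank you do not need, and the narrow plate that belongs to another filter, in the rack. Finish while still holding the lever pressed over, so that the whole pack stays squeezed tight against the fixed end, and leave the other things on the worktop where they are.

Things in the scene. Friction and masses are not known exactly. Their poses are not given: they have to be found in the camera images.
- press: Plate filter, fixed: steel drip tray (x -99 to 127, 136 wide, 16 high), grey end plate at +x, two round side bars along x. Origin: tray's underside, centre line; x along bars to the fixed end, z up. Fixed end's inner face at x=105. Bars 12 dia, axes at y=+-48, z=90 (tops at 96; 84 clear between). A full-width plate hangs by its ears on both bars, origin at z=22, x along the filter's. (mm)
- lever_unit: Grey crosshead that carries the lever, clamped fast on both bars away from the fixed end; where along the bars varies. Origin: level with the filter's, right under the lever's pivot, on the filter's centre line; axes as the filter's. Crosshead from x=22 to 50 mm, top 107 mm high; pivot 32 mm high.
- pressure_plate: Grey plate pushed along x by the lever: 14 mm thick, 79 mm wide, 112 mm at its ears, from 22 to 108 mm above the worktop. Origin: that of the lever unit when open, moving with the plate along x. Its pressing face is 70 mm in front (+x) of its own origin. Travel 28 mm from open to the end stop.
- lever: Upright steel hand lever; origin on its pivot axis (along y of the filter). Starts leaning 0.333 rad away from the plates with axes as the lever unit's; swings towards them (+x, positive turn about y) by at most 0.667 rad to a hard stop; stays where left. Pressure plate advances 42 mm per rad, so 5 N on the knob gives about 16 N on the plates.
- lever_knob (a point): Centre of the black ball knob, 28 mm diameter, on top of the lever, 160 mm from the pivot; 183 mm above the filter's origin at the start. Nothing stands beside it: it can be gripped from above or pushed.
- filter_plate_1: White ribbed filter plate with a small drain spout and no tab, hanging loosely on the bars next to the fixed end. Body and ears sized as blank_1. Origin: centre of its underside, x through the thickness.
- filter_plate_2: Second ribbed filter plate, like the first, hanging next to it on the lever side. Its face (9 mm from its origin) and the pressure plate's face bound the gap to fill, about 30 to 59 mm at the start: one or two blanks do it.
- rack: Grey draining rack, fixed: grooved block 164 x 92 mm, 30 mm high. Origin: centre of its underside. Four grooves along its y, 20 mm wide, 22 mm deep, at x = -54, -18, 18, 54 mm; groove floor 8 mm above the worktop. A plate stands upright in each, in any order, its x along the rack's x.
- blank_1: White smooth blank plate, 0.12 kg. Origin: centre of underside; x thickness, y width, z up. Body 18 thick, 79 wide, 86 high; lowest 8 mm a 12x71 foot as lead-in. Ears: 115 overall, 14 thick, underside at z=74, top 86. Lifting tab on the middle of the top: 22 wide (y), 8 thick (x), z=86 to 118; grip it from above across its 22 mm (y). (mm)
- blank_2: A second blank plate, the same as blank_1.
- blank_3: A third blank plate, the same as blank_1.
- narrow_plate: Plate of a smaller filter in the same rack: like a blank with the same tab, but its body is only 52 mm and its ears 88 mm wide, so it cannot hang on these bars.
- refractometer: Bystander: white and blue pocket refractometer lying flat, 112 x 56 x 31 mm. Origin: centre of its underside.
- juice_bottle: Bystander: clear glass bottle with white cap and yellow contents, 69 mm diameter, 168 mm high, behind the filter. Origin: centre of its underside.
- vial: Bystander: glass sample vial with white cap, 27 mm diameter, 58 mm high. Origin: centre of its underside.

How it is judged:
By the outcome, as a careful person would: the job done as asked, in the order asked, and still so for the second after the job is handed in, while the arm keeps its last pose, push and grip.
It also fails if it takes over 70 s, if anything falls off the work surface, if the arm or the gripper's body presses on something with over 40 N, if the wrist force passes 120 N, or if a joint passes its speed limit or range.

### The arm

A 6-joint arm with a two-finger parallel gripper is mounted at the origin on a cart in front of the work surface, level with it; the furniture and walls round the work are solid. World frame = base frame: x ahead of the robot, y to its left, z up, the work surface at z = 0. Lengths are in m, angles in rad, forces in N, time in s.
With the tool pointing down it reaches from about 0.375 to 0.975 m from the base axis. Payload 3.8 kg.
Tool frame: the origin (TCP) lies at the very end of the fingers, on their centre line; the grasp point (between the pads) lies bot.hold_point_z behind it (bot.hold_point_z is the distance from the TCP to the grasp point, in m); z points along the fingers, y is the line along which they close (so a half turn about z gives the same grasp; the last joint's range is limited). The gripper opens to 85 mm and grips with 20 to 120 N. Pads are 22 mm wide; open, the fingers measure 114 mm over their backs; the gripper's body (76 mm by 85 mm) begins 54 mm behind the grasp point. The pads swing forward as they close: fully open they stand 13 mm farther back than shut.
Start: joints at [-1.276, 0.264, 1.604, -0, 1.274, -0.037], TCP at [0.22, -0.638, 0.231] pointing down, gripper open.
Joint ranges: [-2.63, 2.63], [-0.94, 2.18], [0.31, 2.57], [-1.31, 4.45], [0, 2.66], [-2.55, 2.55]. Speed limits (rad/s): [2.57, 2.57, 3.14, 3.14, 3.14, 3.14].

### API

Orientations are given as a rotation vector (axis times angle).
In Python, from workcell import bot, optics gives the robot as it stands (bot), with the cameras (optics).
- The arm moves only by the tool creep_tool, called after ">>>" by a JSON object that holds its "method" and its "body". Schema: {"type":"object","properties":{"segments":{"type":"array","items":{"type":"array","items":{"type":"array","items":{"type":"number"},"minItems":4,"maxItems":4},"minItems":1,"maxItems":5},"minItems":1,"maxItems":1},"finger_gap":{"type":"number"},"grip_n":{"type":"number"},"only":{"type":"string"},"quiet":{"type":"boolean"},"lines":{"type":"string"}},"required":["segments"],"additionalProperties":false}. segments is a list that holds a single list of rows (three levels of brackets), with 1 to 5 rows, each of 4 numbers: dx, dy, dz in m, then a turn about the tool's z in rad; each row shifts and turns the commanded pose from where the row before left it, along the tool's axes as they then stand; what a row does not reach is not made up. A row lasts 1/8 s, in which the tool goes at most 0.0625 m and 0.188 rad, less where a joint would pass 70% of its speed; a pose out of reach is approached as far as the arm can. finger_gap is the opening from 0.0 (shut) to 1.0 (fully open), set as the call begins (left out keeps the last). The fingers move at their own pace and stop on an object; grip_n is the grip in N (left out, the last holds). Time passes only in rows, so rows that do not move let the fingers close. The tool returns the time, the measured TCP pose, the force, the opening and the grip force at its end. only (a regular expression) keeps the lines of the reply that match it, lines (a string "A,B") keeps lines A to B, and quiet returns only ok. Input that does not fit is refused with a message, and nothing moves.
- bot.read_state(): the state, without advancing time (a new reading comes with each control period).
- optics.read_camera(name): name is "scene" or "top" or "wrist"; returns the picture (400x640x3 uint8, red, green, blue); there is no depth.
- optics.camera_info(name): a dict with "intrinsics" (3x3 intrinsics, pixels), "extrinsics" (4x4, takes a point from camera to world coordinates). Camera axes: x right, y down, z forward; pixel columns grow to the right and rows downward; lengths in m; the calibration is good to about 2 mm. A picture is of the moment at which its call begins: read the wrist's pose just before it. camera_info takes no time and is no camera call; for the wrist camera it gives the pose at the moment of the call.
- bot.finish_job(): hands the job in; it is judged then, once.
The state is a dict: "time": time; "q": joint angles; "joint_vel": joint speeds; "joint_torque": joint torques, N m; "tool_pos": TCP position; "tcp_rot": TCP orientation; "wrist_force": force on the tool from outside, world axes, zero at the start; "torque": the same for the moment, N m; "width": opening from 0.0 (shut) to 1.0 (fully open); "grip_force": force on a finger pad.
Only numpy, scipy, OpenCV 4.12 (cv2) and the standard library are available. Lean on these libraries where they do the work, as an engineer would, in place of code of your own. Each camera call takes 0.05 s, during which the arm holds its last target. There are 200 camera calls.

## Working session

There is one attempt and no reset: what is moved stays moved. The work goes in short steps, Python scripts to look and compute and a tool call to move; the robot and the scene stay as the last step left them, time stands still between calls to the robot, and variables do not carry over. Pictures are saved under pics/ and viewed, at most 10 in all, crops included, and the job is handed in when it is done.

```bash
ls; mkdir -p pics
```

Run:
```python
from workcell import bot, optics
import cv2,numpy as np
for n in("scene","top"):
    im=optics.read_camera(n); cv2.imwrite(f"pics/{n}0.png",im[:,:,::-1]); i=optics.camera_info(n); print(n,np.round(i["intrinsics"],1).tolist(),np.round(i["extrinsics"],4).tolist())
s=bot.read_state(); print(s, bot.hold_point_z)
```

```text
pics
workcell.py
scene [[364.6, 0.0, 326.7], [0.0, 364.6, 198.3], [0.0, 0.0, 1.0]] [[-0.7059, -0.4106, 0.5771, -0.0608], [-0.7081, 0.3915, -0.5876, 0.6401], [0.0154, -0.8235, -0.5671, 0.7478], [0.0, 0.0, 0.0, 1.0]]
top [[515.9, 0.0, 315.4], [0.0, 515.9, 197.4], [0.0, 0.0, 1.0]] [[0.007, -0.9841, 0.1778, 0.2501], [-0.9997, -0.0107, -0.0201, 0.0167], [0.0217, -0.1776, -0.9839, 1.6764], [0.0, 0.0, 0.0, 1.0]]
{'time': 0.1, 'q': array([-1.27593133e+00,  2.64649994e-01,  1.60525293e+00, -2.66824842e-05,
        1.27372421e+00, -3.68825188e-02]), 'joint_vel': array([ 0.00035205, -0.00013076, -0.00402933,  0.00023581, -0.00176312,
       -0.00054513]), 'joint_torque': array([-2.44252342e-04, -5.16706681e+01, -3.68589842e+01, -8.71964926e-05,
        6.28562935e-03, -1.78494565e-05]), 'tool_pos': array([ 0.21964936, -0.63754873,  0.23009692]), 'tcp_rot': array([-3.09648388e+00, -5.18400966e-01,  4.50526354e-04]), 'wrist_force': array([-0.06492814,  0.26934806, -0.36882719]), 'torque': array([ 0.00553369,  0.04084068, -0.03648119]), 'grip_force': 0.0, 'width': 0.9995538179815765} 0.0187
```

View pics/scene0.png

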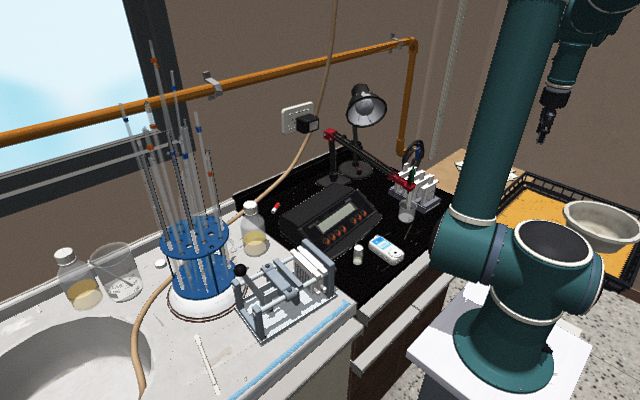

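View pics/top0.png

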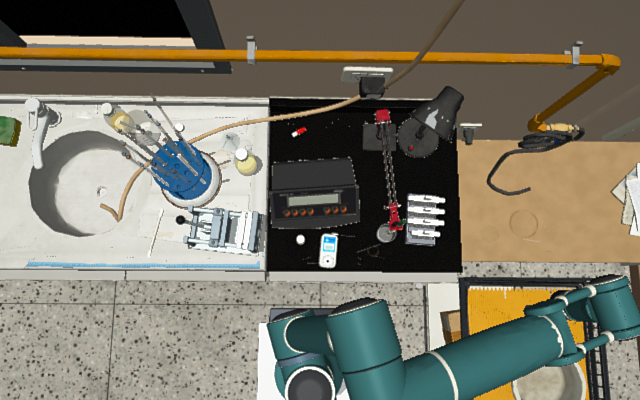

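The scene view shows the filter at about (285,285) and the rack at about (415,190). In the top view the press is at (180-265, 203-258), the rack at (405-445, 193-245) and the knob at about (180,219). I'll enlarge both.

Run:
```python
import cv2,numpy as np
t=cv2.imread("pics/top0.png"); s=cv2.imread("pics/scene0.png")
def c(im,x,y,w,h,W,H):
    o=cv2.resize(im[y:y+h,x:x+w],(W,H),interpolation=cv2.INTER_CUBIC)
    for i in range(0,w,10): cv2.line(o,(i*W//w,0),(i*W//w,8 if (x+i)%50 else 18),(0,0,255),1)
    for i in range(0,h,10): cv2.line(o,(0,i*H//h),(8 if (y+i)%50 else 18,i*H//h),(0,0,255),1)
    return o
a=np.hstack([c(t,170,200,100,60,500,300),c(t,395,185,60,60,300,300)])
b=np.hstack([c(s,230,235,120,100,360,300),c(s,380,150,110,75,440,300)])
cv2.imwrite("pics/c1.png",np.vstack([a,b]))
```

```text
(no output)
```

View pics/c1.png

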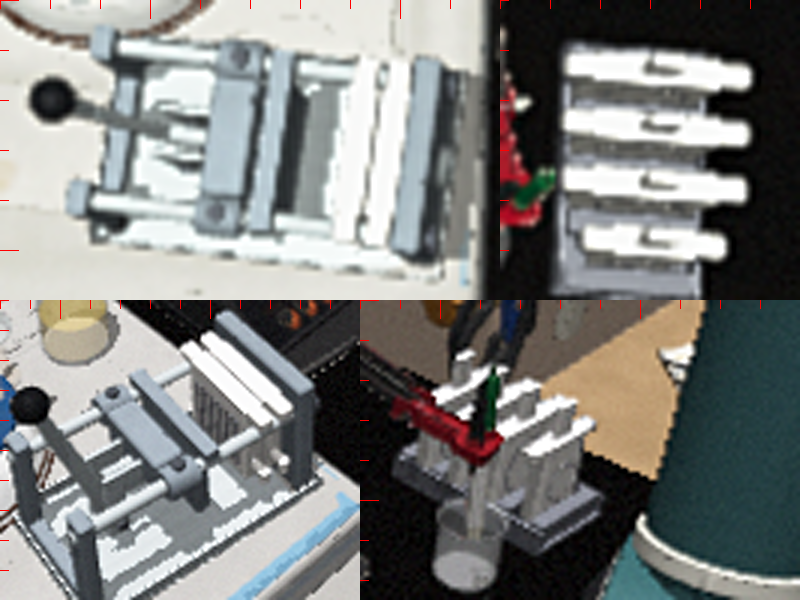

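The composite shows the narrow plate in the groove nearest the robot, top pixel (426,233). The three blanks are at about (427,199), (427,211) and (426,222). The two ribbed plates are against the fixed end at about (250,231), and the pressure plate is at about (225,228). Next I'll get rough positions.

Create h.py:
```python
from workcell import bot, optics
import numpy as np, cv2
from scipy.spatial.transform import Rotation as R
def ray(uv,z,K,T):
    d=T[:3,:3]@np.linalg.solve(K,[*uv,1.]); o=T[:3,3]; return o+d*(z-o[2])/d[2]
def cam(n):
    i=optics.camera_info(n); return np.array(i["intrinsics"]),np.array(i["extrinsics"])
def proj(P,K,T):
    P=np.atleast_2d(P); c=(P-T[:3,3])@T[:3,:3]; u=c@K.T; return u[:,:2]/u[:,2:]
def delta(pos,yaw):
    "tool-axis move to TCP pos with tool pointing down, tool y axis at world angle yaw (mod pi)"
    s=bot.read_state(); Rm=R.from_rotvec(s["tcp_rot"]).as_matrix()
    cur=np.arctan2(Rm[1,1],Rm[0,1]); d=yaw-cur; d=(d+np.pi/2)%np.pi-np.pi/2
    return np.round(Rm.T@(np.array(pos)-s["tool_pos"]),4), round(-d,4), s["q"].round(3)
```

Create a.py:
```python
from h import *
K,T=cam("top")
for n,a,b in [("b1",(408,198),(445,200.4)),("b2",(408,209.8),(445,212)),("b3",(408,220.6),(444.6,223)),("nar",(412,232),(440,234))]:
    p,q=ray(a,.094,K,T),ray(b,.094,K,T); print(n,p.round(3),q.round(3),((p+q)/2).round(3), np.linalg.norm(p-q).round(3))
for n,a,z in [("knob",(180.4,219.5),.183),("fixT",(256.8,212.5),.108),("fixB",(251.5,249.5),.108),("cross a",(218,212),.107),("cross b",(213,243),.107),
  ("ppT",(227,211),.108),("ppB",(221,246),.108),("barT end",(190,209),.096),("barB end",(186,239.5),.096),("fp1B",(245.5,249),.108),("fp2B",(238.5,248),.108),("fp2T",(243,212),.108)]:
    print(n,ray(a,z,K,T).round(3))
i,_=cam("wrist"); print(i.round(1).tolist()); s=bot.read_state(); Rm=R.from_rotvec(s["tcp_rot"]).as_matrix(); C=_[:3,:3]; print((Rm.T@C).round(3).tolist(),(Rm.T@(_[:3,3]-s["tool_pos"])).round(3)); print(Rm.round(3).tolist())
```

```bash
python3 a.py
```

```text
b1 [ 0.537 -0.305  0.094] [ 0.531 -0.422  0.094] [ 0.534 -0.364  0.094] 0.116
b2 [ 0.5   -0.305  0.094] [ 0.494 -0.42   0.094] [ 0.497 -0.362  0.094] 0.116
b3 [ 0.466 -0.304  0.094] [ 0.459 -0.418  0.094] [ 0.463 -0.361  0.094] 0.114
nar [ 0.43  -0.315  0.094] [ 0.425 -0.402  0.094] [ 0.428 -0.359  0.094] 0.087
knob [0.45  0.378 0.183]
fixT [0.484 0.164 0.108]
fixB [0.371 0.177 0.108]
cross a [0.485 0.283 0.107]
cross b [0.39  0.294 0.107]
ppT [0.488 0.255 0.108]
ppB [0.381 0.269 0.108]
barT end [0.495 0.371 0.096]
barB end [0.401 0.378 0.096]
fp1B [0.372 0.195 0.108]
fp2B [0.375 0.216 0.108]
fp2T [0.485 0.206 0.108]
[[347.4, 0.0, 318.5], [0.0, 347.4, 191.5], [0.0, 0.0, 1.0]]
[[0.0, -0.948, -0.318], [1.0, 0.001, -0.001], [0.001, -0.318, 0.948]] [ 0.082 -0.001 -0.143]
[[0.945, 0.326, -0.001], [0.326, -0.945, 0.002], [0.0, -0.002, -1.0]]
```

Run:
```python
from h import *
def tri(a,b):
    L=[np.linalg.inv(np.vstack([T,])[:4])[:3] for K,T in (cam("top"),cam("scene"))]
    P=[cam("top")[0]@L[0],cam("scene")[0]@L[1]]
    X=cv2.triangulatePoints(P[0],P[1],np.array(a,float).reshape(2,1),np.array(b,float).reshape(2,1)).ravel(); return (X[:3]/X[3]).round(3)
print("red end",tri((394,219),(410,186)),"red post",tri((383,115),(330,133)),"green",tri((403,222),(412,172)),"knob",tri((180.4,219.5),(240,270.5)))
print("tab3?",tri((426,222),(421,172)),"balance", tri((270,212),(330,260)),tri((313,200),(340,217)),"bottle cap",tri((241,154),(251,206)), "lamp",tri((420,118),(368,108)))
t=cv2.imread("pics/top0.png"); s=cv2.imread("pics/scene0.png")
a=cv2.resize(t[90:270,260:460],(800,720),interpolation=cv2.INTER_CUBIC)[:, :]
a=cv2.resize(t[90:270,265:465],(400,360)); b=cv2.resize(s[80:260,280:480],(400,360))
cv2.imwrite("pics/c2.png",np.hstack([a,b]))
```

```text
red end [ 0.462 -0.26   0.112] red post [ 0.767 -0.213  0.209] green [ 0.454 -0.275  0.158] knob [0.45  0.377 0.183]
tab3? [ 0.46  -0.352  0.124] balance [0.483 0.119 0.028] [ 0.528 -0.01   0.078] bottle cap [0.653 0.211 0.162] lamp [ 0.718 -0.311  0.295]
```

View pics/c2.png

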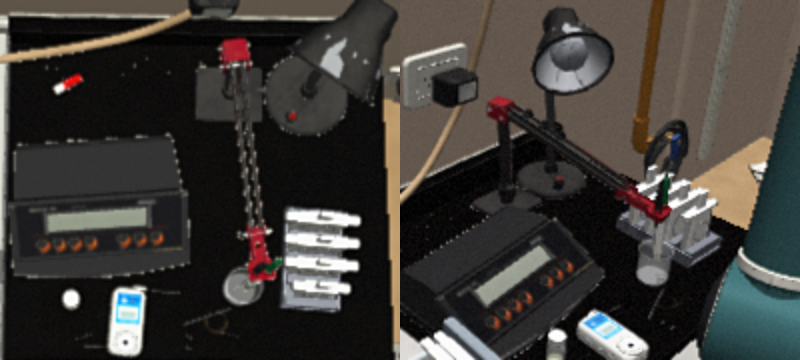

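Left panel: the red clamp and green electrode lie at crop (262,262), just left of the rack. Triangulated, the electrode is at (0.45,-0.27) and reaches about 0.16 m high, so I'll lift straight up and carry high. The balance, vial and refractometer are low. Next I'll move over the rack for a wrist view.

Run:
```python
from h import *
print(delta([.50,-.362,.25],np.radians(-93)))
```

```text
(array([ 0.3548, -0.1693, -0.0195]), np.float64(0.3841), array([-1.276,  0.265,  1.605, -0.   ,  1.274, -0.037]))
```

>>> {"method": "creep_tool", "body": {"segments": [[[0.052,-0.024,-0.006,0],[0.052,-0.024,-0.006,0],[0.052,-0.024,-0.006,0],[0.052,-0.024,0,0],[0.052,-0.024,0,0]]], "finger_gap": 1}}

```text
time: 0.72
tool_pos: [0.4275, -0.4385, 0.2489]
tcp_rot: [-3.098, -0.518, 0.0]
wrist_force: [-0.1, -0.2, 0.6]
width: 1.0
grip_force: 0.0
```

>>> {"method": "creep_tool", "body": {"segments": [[[0.048,-0.024,0,0],[0.047,-0.025,0,0],[0,0,0,0.128],[0,0,0,0.128],[0,0,0,0.128]]]}}

```text
time: 1.35
tool_pos: [0.5004, -0.3621, 0.2486]
tcp_rot: [-3.14, 0.087, 0.002]
wrist_force: [-0.7, 0.5, 0.8]
width: 0.997
grip_force: 0.0
```

>>> {"method": "creep_tool", "body": {"segments": [[[0,0,0,0]]]}}

```text
time: 1.48
tool_pos: [0.5002, -0.3624, 0.2486]
tcp_rot: [-3.14, 0.079, 0.001]
wrist_force: [0.2, 0.2, -0.1]
width: 1.001
grip_force: 0.0
```

Run:
```python
from h import *
print(delta([.50,-.362,.25],np.radians(-93)))
k=cam("wrist"); im=optics.read_camera("wrist"); np.savez("w1.npz",K=k[0],T=k[1]); cv2.imwrite("pics/w1.png",im[:,:,::-1])
```

```text
(array([-0.0002, -0.0004, -0.0014]), np.float64(0.0017), array([-0.667,  0.147,  1.711, -0.   ,  1.284,  0.954]))
```

View pics/w1.png

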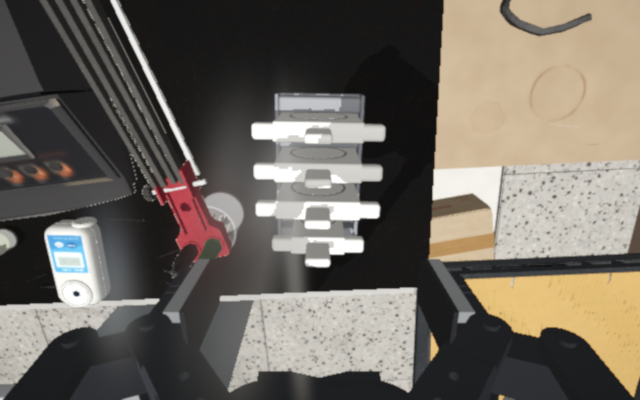

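The wrist view shows the blanks' ears spanning u 253-385 at v≈131, 172 and 210, and the narrow plate at v≈244. The tabs are centred on u≈318. I'll fit the rack's pose by matching the projected plate tops to the white mask.

Create fit.py:
```python
from h import *
from scipy.optimize import minimize
d=np.load("w1.npz"); K,T=d["K"],d["T"]; im=cv2.imread("pics/w1.png"); 
g=im.min(2).astype(float); m=((g>165)*1.).astype(np.float32); m[:,:240]=0; m[:,400:]=0; m[:100]=0; m[275:]=0
xs=[54,18,-18,-54]
def boxes(p):
    c,s=np.cos(p[2]),np.sin(p[2]); out=np.zeros(m.shape,np.uint8)
    for i,x in enumerate(xs):
        w=.0575 if i<3 else .044
        for (tx,ty,z0,z1) in [(.007,w,.082,.094),(.004,.011,.094,.126)]:
            P=np.array([[x/1e3+sx*tx,sy*ty,z] for sx in(-1,1) for sy in(-1,1) for z in(z0,z1)])
            W=np.c_[p[0]+c*P[:,0]-s*P[:,1],p[1]+s*P[:,0]+c*P[:,1],P[:,2]]
            h=cv2.convexHull((proj(W,K,T)*16).astype(np.int32)); cv2.fillConvexPoly(out,h,255,cv2.LINE_AA,4)
    return out/255.
b=cv2.GaussianBlur(m,(0,0),1)
f=lambda p:np.abs(boxes(p)-b)[100:275,240:400].sum()
r=min((minimize(f,[x,-.362,-.05],method="Nelder-Mead",options=dict(initial_simplex=[[x,-.362,-.05],[x+.008,-.362,-.05],[x,-.356,-.05],[x,-.362,.03]])) for x in(.475,.48,.485)),key=lambda r:r.fun)
print(r.x.round(4),r.fun)
for x in xs: print(x,(r.x[0]+np.cos(r.x[2])*x/1e3).round(4),(r.x[1]+np.sin(r.x[2])*x/1e3).round(4))
o=im.copy(); o[...,1]=np.maximum(o[...,1]*.5,boxes(r.x)*200); o[...,0]=m*255
o=np.hstack([im[80:280,230:400],o[80:280,230:400]]); cv2.imwrite("pics/f1.png",cv2.resize(o,(680,400)))
```

```bash
python3 fit.py
```

```text
[ 0.4803 -0.3593 -0.061 ] 3565.0073075842924
54 0.5342 -0.3626
18 0.4982 -0.3604
-18 0.4623 -0.3582
-54 0.4264 -0.356
```

View pics/f1.png

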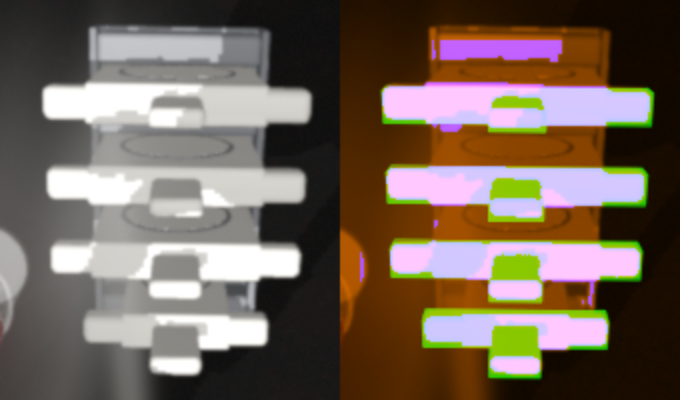

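The overlay fits well: the ears and tabs coincide in all four grooves, with the rack yaw at -0.061. I'll go to the far blank.

Run:
```python
from h import *
print(delta([.5342,-.3626,.099],np.radians(-90)-.061))
```

```text
(array([ 0.034 , -0.0016,  0.1497]), np.float64(0.0112), array([-0.667,  0.147,  1.711,  0.   ,  1.284,  0.953]))
```

>>> {"method": "creep_tool", "body": {"segments": [[[0.034,0.001,0.025,0.009],[0,0,0.04,0],[0,0,0.04,0],[0,0,0.03,0],[0,0,0.016,0]]]}}

```text
time: 2.15
tool_pos: [0.5331, -0.3648, 0.0958]
tcp_rot: [-3.138, 0.094, 0.004]
wrist_force: [-0.5, 0.7, 0.5]
width: 1.002
grip_force: 0.0
```

>>> {"method": "creep_tool", "body": {"segments": [[[0,0,0,0]]]}}

```text
time: 2.28
tool_pos: [0.5335, -0.365, 0.097]
tcp_rot: [-3.139, 0.095, 0.004]
wrist_force: [-0.4, 0.3, 0.1]
width: 0.999
grip_force: 0.0
```

Run:
```python
from h import *
print(delta([.5342,-.3626,.099],np.radians(-90)-.061))
```

```text
(array([ 0.0005, -0.0025, -0.002 ]), np.float64(0.0006), array([-0.639,  0.322,  1.789, -0.   ,  1.033,  0.993]))
```

>>> {"method": "creep_tool", "body": {"segments": [[[0.0005,-0.0025,-0.002,0],[0,0,0,0],[0,0,0,0],[0,0,0,0],[0,0,0,0]]], "finger_gap": 0, "grip_n": 40}}

```text
time: 2.9
tool_pos: [0.5356, -0.3636, 0.1013]
tcp_rot: [3.139, -0.096, 0.002]
wrist_force: [0.1, -0.7, 4.8]
width: 0.249
grip_force: 39.7
```

>>> {"method": "creep_tool", "body": {"segments": [[[0,0,0,0],[0,0,0,0]]], "grip_n": 70}}

```text
time: 3.15
tool_pos: [0.5357, -0.3637, 0.1015]
tcp_rot: [3.139, -0.096, 0.003]
wrist_force: [0.5, -0.2, 6.0]
width: 0.235
grip_force: 68.6
```

>>> {"method": "creep_tool", "body": {"segments": [[[0,0,-0.02,0],[0,0,-0.04,0],[0,0,-0.05,0],[0,0,-0.05,0],[0,0,-0.04,0]]]}}

```text
time: 3.78
tool_pos: [0.5349, -0.3629, 0.3034]
tcp_rot: [3.139, -0.096, 0.002]
wrist_force: [-0.2, -0.4, -0.8]
width: 0.235
grip_force: 68.8
```

>>> {"method": "creep_tool", "body": {"segments": [[[0,0,0,0]]]}}

```text
time: 3.9
tool_pos: [0.5367, -0.3642, 0.3063]
tcp_rot: [3.135, -0.096, 0.011]
wrist_force: [0.6, -0.8, -0.8]
width: 0.24
grip_force: 68.9
```

Run:
```python
from h import *
print(delta([.43,.235,.30],np.radians(-6.5)))
k=cam("wrist"); im=optics.read_camera("wrist"); cv2.imwrite("pics/w2.png",im[:,:,::-1])
```

```text
(array([-0.1431, -0.5916,  0.0024]), np.float64(-1.5185), array([-0.635,  0.173,  1.577,  0.   ,  1.383,  0.997]))
```

Blank 1 is held, with its weight showing on the wrist. I'll carry it over to beside the press, keeping the yaw so the wrist camera can see the press.

>>> {"method": "creep_tool", "body": {"segments": [[[-0.0178,-0.0535,0,0],[-0.0178,-0.0535,0,0],[-0.0178,-0.0535,0,0],[-0.0178,-0.0535,0,0],[-0.0178,-0.0535,0,0]]]}}

```text
time: 4.58
tool_pos: [0.4604, -0.0887, 0.2978]
tcp_rot: [-3.139, 0.097, 0.007]
wrist_force: [1.0, 0.4, 0.3]
width: 0.237
grip_force: 68.9
```

>>> {"method": "creep_tool", "body": {"segments": [[[-0.0178,-0.0535,0,0],[-0.0178,-0.0535,0,0],[-0.0178,-0.0535,0,0],[-0.0178,-0.0535,0,0],[-0.0178,-0.0535,0,0]]]}}

```text
time: 5.2
tool_pos: [0.388, 0.1829, 0.2981]
tcp_rot: [3.139, -0.096, -0.005]
wrist_force: [0.4, -0.0, -1.2]
width: 0.239
grip_force: 68.9
```

>>> {"method": "creep_tool", "body": {"segments": [[[-0.0178,-0.0535,0,0],[0,0,0,0],[0,0,0,0]]]}}

```text
time: 5.58
tool_pos: [0.3746, 0.2357, 0.2985]
tcp_rot: [3.138, -0.094, -0.004]
wrist_force: [0.3, 0.2, -1.6]
width: 0.236
grip_force: 69.1
```

Run:
```python
from h import *
print(delta([.375,.235,.30],np.radians(-93.5)))
k=cam("wrist"); im=optics.read_camera("wrist"); np.savez("w3.npz",K=k[0],T=k[1]); cv2.imwrite("pics/w3.png",im[:,:,::-1])
```

```text
(array([ 0.0004,  0.0007, -0.0015]), np.float64(0.0012), array([ 5.060e-01, -2.230e-01,  1.978e+00, -1.000e-03,  1.391e+00,
        2.137e+00]))
```

View pics/w3.png

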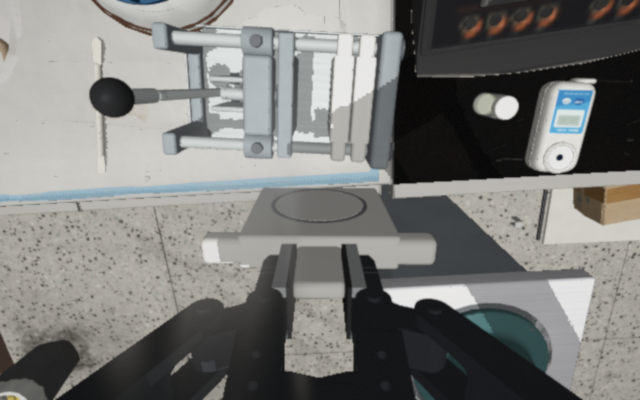

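The press runs from (155,30) to (400,165), with the knob at (112,97), the pressure plate at u≈286 and the ribbed plates at u≈338 and 360. The vial and refractometer are undisturbed. I'll enlarge it for precise picks.

Run:
```python
import cv2
im=cv2.imread("pics/w3.png")[20:175,235:415]
o=cv2.resize(im,None,fx=4.4,fy=3.8,interpolation=cv2.INTER_CUBIC); o=cv2.resize(im,(720,620)); o=cv2.resize(im[:146],(720,584),interpolation=cv2.INTER_CUBIC)
for i in range(0,180,10): cv2.line(o,(i*4,0),(i*4,10 if (235+i)%50 else 22),(0,0,255),1)
for i in range(0,146,10): cv2.line(o,(0,i*4),(10 if (20+i)%50 else 22,i*4),(0,0,255),1)
cv2.imwrite("pics/c3.png",o)
```

```text
(no output)
```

View pics/c3.png

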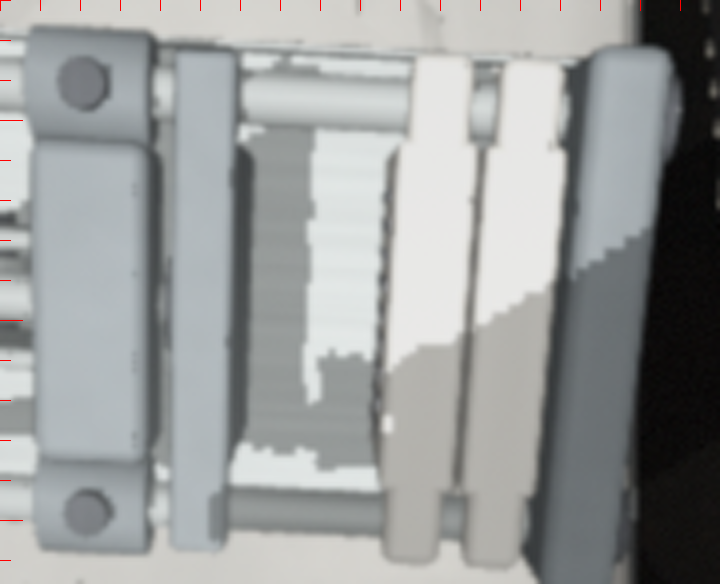

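Run:
```python
from h import *
d=np.load("w3.npz"); K,T=d["K"],d["T"]
q=lambda x,y,z:ray((235+x/4,20+y/4),z,K,T)
P=dict(ppTL=(175,52),ppTR=(238,52),ppBL=(170,546),ppBR=(225,546),f2TL=(412,55),f2TR=(472,55),f2BL=(384,562),f2BR=(438,562),f1TL=(502,60),f1TR=(564,60),f1BL=(463,565),f1BR=(518,567))
W={k:q(*v,.108) for k,v in P.items()}
c={}
for n in("pp","f2","f1"):
    t=(W[n+"TL"]+W[n+"TR"])/2; b=(W[n+"BL"]+W[n+"BR"])/2; y=(t-b)[:2]; c[n]=((t+b)/2)[:2]
    print(n,c[n].round(4),"len",np.linalg.norm(y).round(4),"yaw",np.degrees(np.arctan2(y[1],y[0])).round(2),"thick",np.linalg.norm(W[n+"TL"]-W[n+"TR"]).round(4),np.linalg.norm(W[n+"BL"]-W[n+"BR"]).round(4))
for a,b in(("pp","f2"),("f2","f1"),("pp","f1")):
    v=c[b]-c[a]; print(a,b,np.linalg.norm(v).round(4),np.degrees(np.arctan2(v[1],v[0])).round(2))
# knob & bars
print("knob",ray((112,97),.183,K,T).round(4))
cr=(235+(92)/4,20+298/4); print("cross ctr",ray(cr,.107,K,T).round(4))
```

```text
pp [0.437  0.2635] len 0.1107 yaw -6.24 thick 0.0138 0.0135
f2 [0.4316 0.2117] len 0.1141 yaw -5.81 thick 0.0132 0.0133
f1 [0.4294 0.192 ] len 0.1142 yaw -6.03 thick 0.0136 0.0136
pp f2 0.052 -95.96
f2 f1 0.0198 -96.33
pp f1 0.0719 -96.06
knob [0.4496 0.3806 0.183 ]
cross ctr [0.4417 0.2887 0.107 ]
```

Run:
```python
from h import *
K,T=cam("top")
for uv in((205,178),(190,172),(165,165),(193,205)):
    print(uv,[ray(uv,z,K,T)[:2].round(3).tolist() for z in(0,.1,.2,.3)])
t=cv2.imread("pics/top0.png"); s=cv2.imread("pics/scene0.png")
cv2.imwrite("pics/c4.png",np.hstack([cv2.resize(t[90:230,90:270],(400,311)),cv2.resize(s[30:330,100:300],(207,311))]))
```

```text
(205, 178) [[0.614, 0.348], [0.592, 0.329], [0.571, 0.309], [0.549, 0.289]]
(190, 172) [[0.634, 0.399], [0.611, 0.376], [0.588, 0.353], [0.565, 0.33]]
(165, 165) [[0.657, 0.482], [0.632, 0.455], [0.608, 0.427], [0.584, 0.399]]
(193, 205) [[0.523, 0.383], [0.507, 0.362], [0.491, 0.34], [0.474, 0.318]]
```

>>> {"method": "creep_tool", "body": {"segments": [[[0,0,0,-0.17],[0,0,0,-0.17],[0,0,0,-0.17],[0,0,0,-0.17],[0,0,0,-0.17]]]}}

```text
time: 6.25
tool_pos: [0.376, 0.2343, 0.2998]
tcp_rot: [2.899, 1.21, -0.002]
wrist_force: [0.2, -0.7, -0.7]
width: 0.235
grip_force: 69.1
```

>>> {"method": "creep_tool", "body": {"segments": [[[0,0,0,-0.17],[0,0,0,-0.17],[0,0,0,-0.17],[0,0,0,-0.167],[0,0,0,0]]]}}

```text
time: 6.88
tool_pos: [0.376, 0.2346, 0.2999]
tcp_rot: [2.34, 2.096, -0.001]
wrist_force: [-0.4, -0.2, -1.1]
width: 0.24
grip_force: 69.1
```

Run:
```python
from h import *
print(delta([.4343,.2382,.30],np.radians(-6)))
```

```text
(array([ 0.0099,  0.0576, -0.0002]), np.float64(-0.0051), array([ 0.502, -0.224,  1.976, -0.   ,  1.39 ,  0.612]))
```

View pics/c4.png

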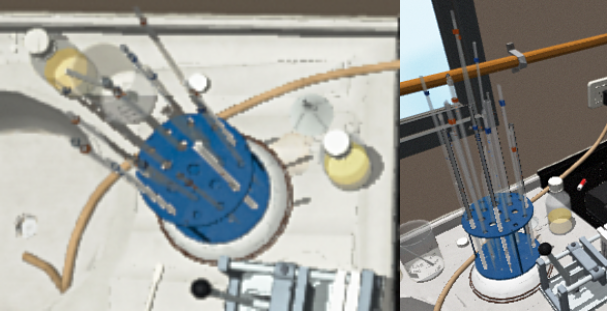

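Left panel: the tall pipette stand is centred near (0.60,0.39) with its nearest edge around x=0.52, so the wrist camera clears it. I'll move over the gap and descend to just above the bars.

>>> {"method": "creep_tool", "body": {"segments": [[[0.005,0.0288,0,-0.005],[0.005,0.0288,0,0],[0,0,0.03,0],[0,0,0.02,0],[0,0,0,0]]]}}

```text
time: 7.5
tool_pos: [0.4328, 0.2387, 0.248]
tcp_rot: [-2.333, -2.102, 0.008]
wrist_force: [-0.3, 0.1, -1.3]
width: 0.234
grip_force: 69.1
```

Run:
```python
from h import *
print(delta([.4343,.2382,.1155],np.radians(-6)))
k=cam("wrist"); im=optics.read_camera("wrist"); cv2.imwrite("pics/w5.png",im[:,:,::-1])
```

```text
(array([0.    , 0.0021, 0.1325]), np.float64(0.0005), array([ 0.454, -0.09 ,  1.956, -0.   ,  1.281,  0.558]))
```

View pics/w5.png

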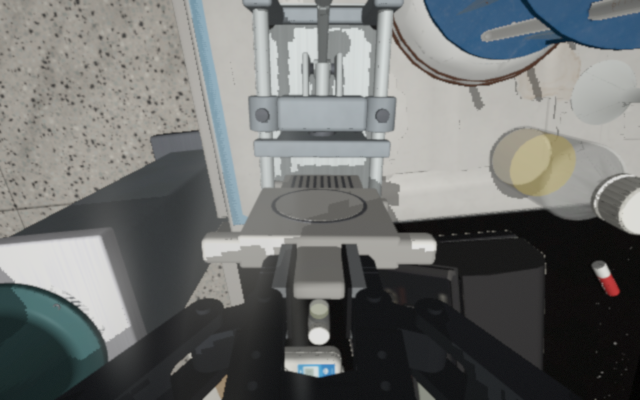

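The held blank spans u 203-437 and the pressure plate's ears u 254-390. Corrected for depth, the blank needs about 2 mm to the right, which matches the computed delta. I'll descend.

>>> {"method": "creep_tool", "body": {"segments": [[[0,0.0022,0.03,0],[0,0,0.03,0],[0,0,0.01,0],[0,0,0,0]]]}}

```text
time: 8.05
tool_pos: [0.4363, 0.2401, 0.1807]
tcp_rot: [2.331, 2.107, 0.0]
wrist_force: [0.7, 0.3, -1.5]
width: 0.239
grip_force: 69.2
```

Run:
```python
from h import *
print(delta([.4343,.2382,.1155],np.radians(-6)),bot.read_state()["wrist_force"])
```

```text
(array([-0.002 , -0.0018,  0.0652]), np.float64(0.0039), array([ 0.453, -0.035,  2.031, -0.   ,  1.145,  0.554])) [ 0.68422852  0.33299918 -1.45753928]
```

>>> {"method": "creep_tool", "body": {"segments": [[[0,0,0,0],[0,0,0,0]]]}}

```text
time: 8.3
tool_pos: [0.437, 0.2406, 0.1818]
tcp_rot: [2.329, 2.107, 0.004]
wrist_force: [-0.1, 0.3, -1.3]
width: 0.237
grip_force: 69.2
```

Run:
```python
from h import *
print(delta([.4343,.2382,.1155],np.radians(-6)))
```

```text
(array([-0.0027, -0.0026,  0.0663]), np.float64(0.0046), array([ 0.453, -0.036,  2.03 , -0.   ,  1.145,  0.553]))
```

>>> {"method": "creep_tool", "body": {"segments": [[[-0.0026,-0.0024,0.02,0.004],[0,0,0.02,0],[0,0,0.01,0],[0,0,0,0],[0,0,0,0]]]}}

```text
time: 8.93
tool_pos: [0.4342, 0.2382, 0.1312]
tcp_rot: [2.334, 2.103, 0.002]
wrist_force: [0.3, 1.0, -0.5]
width: 0.239
grip_force: 69.2
```

Run:
```python
from h import *
print(delta([.4343,.2382,.1155],np.radians(-6)))
```

```text
(array([0.    , 0.0001, 0.0157]), np.float64(0.0008), array([ 0.451,  0.009,  2.086, -0.   ,  1.045,  0.555]))
```

>>> {"method": "creep_tool", "body": {"segments": [[[0,0,0.006,0],[0,0,0.005,0],[0,0,0.002,0],[0,0,0,0]]]}}

```text
time: 9.43
tool_pos: [0.4335, 0.2379, 0.1183]
tcp_rot: [-2.334, -2.103, 0.0]
wrist_force: [-2.6, -1.1, 6.6]
width: 0.24
grip_force: 70.2
```

>>> {"method": "creep_tool", "body": {"segments": [[[0,0,0.002,0],[0,0,0.002,0],[0,0,0,0]]]}}

```text
time: 9.8
tool_pos: [0.4337, 0.2382, 0.118]
tcp_rot: [-2.334, -2.103, -0.0]
wrist_force: [-12.6, -4.9, 28.6]
width: 0.235
grip_force: 72.8
```

Run:
```python
from h import *
print(delta([.4343,.2382,.1155],np.radians(-6)))
```

```text
(array([0.0001, 0.0006, 0.0025]), np.float64(0.0007), array([0.452, 0.025, 2.098, 0.   , 1.019, 0.555]))
```

Contact is at about the expected hanging height. I'll ease off the push, release, and rise.

>>> {"method": "creep_tool", "body": {"segments": [[[0,0,-0.003,0],[0,0,0,0]]]}}

```text
time: 10.05
tool_pos: [0.4338, 0.2381, 0.1182]
tcp_rot: [2.334, 2.103, 0.001]
wrist_force: [-3.8, -1.4, 13.0]
width: 0.24
grip_force: 70.8
```

>>> {"method": "creep_tool", "body": {"segments": [[[0,0,0,0],[0,0,0,0],[0,0,0,0],[0,0,0,0]]], "finger_gap": 0.7}}

```text
time: 10.55
tool_pos: [0.4333, 0.2377, 0.1159]
tcp_rot: [-2.334, -2.103, 0.001]
wrist_force: [-0.2, 0.1, -0.7]
width: 0.702
grip_force: 0.0
```

>>> {"method": "creep_tool", "body": {"segments": [[[0,0,-0.03,0],[0,0,-0.04,0],[0,0,-0.03,0],[0,0,0,0]]], "finger_gap": 0.7}}

```text
time: 11.05
tool_pos: [0.4354, 0.2388, 0.2193]
tcp_rot: [2.333, 2.102, 0.009]
wrist_force: [-0.8, 1.1, -0.4]
width: 0.7
grip_force: 0.0
```

Run:
```python
from h import *
k=cam("wrist"); im=optics.read_camera("wrist"); np.savez("w6.npz",K=k[0],T=k[1]); cv2.imwrite("pics/w6.png",im[:,:,::-1])
im=optics.read_camera("top"); cv2.imwrite("pics/t6.png",im[:,:,::-1])
# check blank: project ears/tab at hung pose; print white-extents along plate ears row
K,T=k; g=im
im=cv2.imread("pics/w6.png").astype(int)
print(bot.read_state()["tool_pos"])
x=np.array([np.cos(np.radians(-96)),np.sin(np.radians(-96)),0]); y=np.array([-x[1],x[0],0])
c=np.array([.4343,.2382,.108])
print("pred earL,R,tab top",proj([c-y*.0575,c+y*.0575,c+[0,0,.032],c-x*.0252-y*.056,c-x*.0252+y*.056],K,T).round(1).tolist())
# chroma-free lightness profile along plate-centre line
for off in (-.047,.047):
    ts=np.arange(-.045,.03,.0015); uv=proj([c+y*off+x*t for t in ts],K,T)
    print(off,[int(im[int(v),int(u)].mean()) if 0<=v<400 and 0<=u<640 else -1 for u,v in uv])
```

```text
[0.43324241 0.23769007 0.21578183]
pred earL,R,tab top [[242.1, 190.0], [391.3, 190.0], [316.8, 204.5], [241.8, 158.0], [391.6, 157.9]]
-0.047 [161, 162, 161, 159, 176, 199, 201, 193, 109, 136, 168, 171, 170, 170, 169, 169, 168, 161, 192, 199, 199, 198, 197, 197, 149, 153, 207, 217, 217, 217, 217, 216, 216, 214, 194, 198, 197, 197, 196, 196, 194, 177, 131, 125, 146, 160, 164, 166, 165, 164]
0.047 [164, 165, 165, 163, 163, 208, 208, 206, 133, 111, 160, 170, 170, 170, 168, 167, 166, 162, 168, 208, 208, 208, 207, 206, 177, 133, 200, 221, 222, 222, 215, 183, 181, 166, 145, 137, 137, 138, 138, 138, 137, 137, 112, 102, 132, 146, 161, 165, 164, 164]
```

Brightness profiles on both bars show the blank's ears level at t≈-1 mm, with about 10 mm of bare bar on each side, so it hangs square in the gap. Now I'll go to the knob.

Run:
```python
from h import *
print(delta([.4493,.379,.23],np.radians(-6)))
```

```text
(array([ 0.1422,  0.0013, -0.0142]), np.float64(0.0007), array([ 0.451, -0.071,  1.999,  0.   ,  1.214,  0.555]))
```

>>> {"method": "creep_tool", "body": {"segments": [[[0.02,0,-0.014,0],[0.04,0,0,0],[0.04,0,0,0],[0.04,0,0,0],[0,0,0,0]]]}}

```text
time: 11.78
tool_pos: [0.4469, 0.3785, 0.2276]
tcp_rot: [-2.331, -2.106, 0.006]
wrist_force: [-0.6, -1.7, -0.7]
width: 0.7
grip_force: 0.0
```

>>> {"method": "creep_tool", "body": {"segments": [[[0,0,0,0]]]}}

```text
time: 11.9
tool_pos: [0.447, 0.376, 0.2282]
tcp_rot: [2.333, 2.103, -0.006]
wrist_force: [0.2, -0.2, -0.3]
width: 0.701
grip_force: 0.0
```

Run:
```python
from h import *
print(delta([.4493,.379,.166],np.radians(-6)))
```

```text
(array([0.0034, 0.0021, 0.0622]), np.float64(0.0012), array([ 0.657,  0.098,  1.804, -0.   ,  1.244,  0.761]))
```

>>> {"method": "creep_tool", "body": {"segments": [[[0.003,0.002,0.02,0],[0,0,0.03,0],[0,0,0.012,0],[0,0,0,0]]]}}

```text
time: 12.4
tool_pos: [0.4494, 0.3785, 0.1664]
tcp_rot: [-2.334, -2.102, 0.005]
wrist_force: [0.2, -0.1, -0.3]
width: 0.699
grip_force: 0.0
```

>>> {"method": "creep_tool", "body": {"segments": [[[0,0,0,0],[0,0,0,0],[0,0,0,0],[0,0,0,0],[0,0,0,0]]], "finger_gap": 0, "grip_n": 40}}

```text
time: 13.02
tool_pos: [0.4502, 0.3804, 0.1699]
tcp_rot: [-2.333, -2.103, -0.002]
wrist_force: [-3.8, -0.6, 6.7]
width: 0.299
grip_force: 39.2
```

Run:
```python
from h import *
print(delta([.4493,.379,.166],np.radians(-6)))
```

```text
(array([-0.0015, -0.0008,  0.0039]), np.float64(0.0008), array([6.590e-01, 1.490e-01, 1.858e+00, 1.000e-03, 1.133e+00, 7.620e-01]))
```

>>> {"method": "creep_tool", "body": {"segments": [[[-0.011,0,-0.005,0],[-0.0105,0,-0.0025,0],[-0.008,0,-0.0012,0],[-0.008,0,-0.0012,0],[0,0,0,0]]]}}

```text
time: 13.65
tool_pos: [0.446, 0.3416, 0.1783]
tcp_rot: [-2.335, -2.101, 0.001]
wrist_force: [-5.7, 0.6, 1.4]
width: 0.299
grip_force: 39.8
```

>>> {"method": "creep_tool", "body": {"segments": [[[-0.008,0,-0.0004,0],[-0.008,0,-0.0004,0],[-0.008,0,0.0004,0],[-0.008,0,0.0004,0],[0,0,0,0]]]}}

```text
time: 14.28
tool_pos: [0.4426, 0.3101, 0.1782]
tcp_rot: [-2.335, -2.102, 0.002]
wrist_force: [-5.6, 1.1, 3.1]
width: 0.299
grip_force: 40.3
```

>>> {"method": "creep_tool", "body": {"segments": [[[-0.004,-0.001,0.0005,0],[-0.004,0,0.0005,0],[0,0,0,0]]]}}

```text
time: 14.65
tool_pos: [0.4417, 0.3025, 0.1774]
tcp_rot: [2.334, 2.102, 0.001]
wrist_force: [-1.7, 0.6, 2.8]
width: 0.303
grip_force: 40.4
```

>>> {"method": "creep_tool", "body": {"segments": [[[-0.003,0,0.0005,0],[-0.003,0,0.0005,0],[0,0,0,0]]]}}

```text
time: 15.02
tool_pos: [0.441, 0.2965, 0.1764]
tcp_rot: [2.333, 2.102, 0.001]
wrist_force: [-0.6, 0.7, 3.4]
width: 0.303
grip_force: 40.5
```

>>> {"method": "creep_tool", "body": {"segments": [[[-0.003,0,0.0006,0],[-0.003,0,0.0006,0],[0,0,0,0]]]}}

```text
time: 15.4
tool_pos: [0.4407, 0.2935, 0.1759]
tcp_rot: [-2.333, -2.1, -0.009]
wrist_force: [-0.3, 9.3, 3.0]
width: 0.3
grip_force: 40.5
```

The lever came up firm after about 86 mm of knob travel, as predicted, well before the 105 mm end stop. I'll add a little pressure, let it settle and check.

>>> {"method": "creep_tool", "body": {"segments": [[[-0.0015,0,0.0002,0],[0,0,0,0],[0,0,0,0],[0,0,0,0],[0,0,0,0]]]}}

```text
time: 16.02
tool_pos: [0.4407, 0.2933, 0.1759]
tcp_rot: [-2.332, -2.099, -0.012]
wrist_force: [0.0, 12.6, 2.4]
width: 0.299
grip_force: 40.4
```

Run:
```python
from h import *
im=optics.read_camera("top"); cv2.imwrite("pics/t7.png",im[:,:,::-1]); im=im[:,:,::-1].astype(int)
K,T=cam("top")
x=np.array([np.cos(np.radians(-96)),np.sin(np.radians(-96)),0]); y=np.array([-x[1],x[0],0])
c=np.array([.4343,.2382,.108]); a=cv2.imread("pics/t6.png").astype(int)
ts=np.arange(-.05,.08,.002)
for off in (-.049,.049):
    for n,I in(("before",a),("now",im)):
        uv=proj([c+y*off+x*t for t in ts],K,T); print(off,n,[int(cv2.getRectSubPix(I.astype(np.uint8),(1,1),tuple(map(float,p))).mean()) for p in uv])
# everything else unchanged?
d=np.abs(im-cv2.imread("pics/top0.png")).max(2)>60
for n,(u0,v0,u1,v1) in dict(vial=(292,230,308,248),refr=(316,230,342,272),bottle=(228,142,262,178),rack=(403,205,450,248)).items(): print(n,d[v0:v1,u0:u1].sum())
print(bot.read_state()["wrist_force"],bot.read_state()["time"])
```

```text
-0.049 before [63, 62, 81, 105, 129, 139, 146, 151, 120, 88, 75, 70, 63, 41, 33, 39, 73, 144, 226, 245, 240, 228, 246, 252, 251, 252, 253, 253, 184, 177, 241, 249, 250, 243, 199, 177, 188, 194, 197, 193, 166, 127, 78, 67, 70, 75, 79, 81, 83, 84, 85, 84, 74, 58, 43, 39, 46, 70, 94, 119, 109, 87, 51, 58, 63]
-0.049 now [116, 122, 163, 176, 137, 118, 112, 126, 137, 142, 132, 112, 94, 84, 90, 100, 101, 101, 102, 102, 102, 102, 104, 104, 102, 84, 62, 38, 31, 36, 54, 104, 147, 181, 146, 127, 142, 169, 194, 211, 235, 254, 250, 199, 162, 220, 245, 255, 254, 254, 253, 247, 205, 151, 183, 197, 199, 199, 200, 201, 175, 132, 71, 98, 115]
0.049 before [76, 75, 74, 72, 70, 68, 66, 63, 61, 63, 92, 137, 203, 232, 239, 242, 241, 235, 199, 165, 139, 117, 103, 95, 86, 78, 72, 72, 80, 115, 130, 135, 134, 133, 133, 146, 165, 188, 191, 193, 192, 163, 139, 129, 124, 132, 174, 188, 192, 193, 187, 170, 118, 98, 99, 105, 109, 110, 111, 108, 100, 76, 59, 63, 61]
0.049 now [67, 68, 80, 106, 107, 103, 94, 111, 133, 141, 141, 138, 136, 135, 135, 138, 140, 140, 139, 133, 121, 116, 114, 114, 111, 104, 89, 123, 166, 184, 192, 194, 194, 173, 138, 136, 148, 175, 187, 192, 194, 192, 175, 133, 128, 142, 180, 192, 193, 194, 192, 180, 122, 98, 101, 107, 110, 110, 112, 109, 100, 75, 58, 64, 62]
vial 0
refr 0
bottle 0
rack 6
[-0.07597481 13.52199161  2.77151045] 16.075
```

The profile shows the blank and the two filter plates 18 mm apart, hard up against the fixed end. Force is steady at about 13 N, and the bystanders and the other rack plates haven't moved. Handing in.

```bash
python3 -c "
from workcell import bot, optics
print(bot.finish_job())"
```

```text
the job is handed in; nothing more can be done
None
```

I hung one blank on the filter's bars, and the lever came up firm against the pack about 19 mm (at the knob) before its end stop. I handed the job in with the arm still holding it over at about 13 N, with the other two blanks and the narrow plate left in the rack.

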